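# Open the ratchet rail to make room for the cruet

## Robot

A 6-joint arm with a two-finger parallel gripper is mounted at the origin on the work surface. World frame = base frame: x ahead of the robot, y to its left, z up, the work surface at z = 0. Lengths are in m, angles in degrees, forces in N, time in s.
With the tool pointing down it reaches from about 0.4 to 0.925 m from the base axis. Payload 3.4 kg.
Tool frame: the origin (TCP) lies at the very end of the fingers, on their centre line; the grasp point (between the pads) lies 19 mm behind it (hold_point_z is the distance from the TCP to the grasp point, in m); z points along the fingers, y is the line along which they close (so a half turn about z gives the same grasp; the last joint's range is limited). The gripper opens to 85 mm and grips with 20 to 120 N. Pads are 22 mm wide; open, the fingers measure 114 mm over their backs; the gripper's body (76 mm by 85 mm) begins 54 mm behind the grasp point. The pads swing forward as they close: fully open they stand 13 mm farther back than shut.
Start: joints at [69.242, 17.578, 86.31, -0, 76.112, -4.211], TCP at [0.164, 0.551, 0.231] pointing down, gripper open.
Joint ranges: [-179.03, 179.03], [-60, 130.46], [8.19, 133.38], [-81.62, 261.62], [5.75, 156.47], [-153.77, 153.77]. Speed limits (degrees/s): [147.25, 147.25, 180, 180, 180, 180].

## Interface

Orientations are given as [roll, pitch, yaw] about the fixed x, y, z axes, in that order (R = Rz(yaw) Ry(pitch) Rx(roll)).
In Python, from bench import sense, read_camera, hand_in, hold_point_z gives the robot as it stands.
- The arm moves only by the tool apply_moves, never from a script. Its argument "plan" is a list of rows, each a list of 3 entries, a list of its own where there are three numbers: the shift along the tool's x, y, z in mm, then the turn, a rotation vector about the tool's x, y, z in degrees, then the opening, from -1 (shut) to 1 (fully open). In form: [[[x, y, z], [wx, wy, wz], fingers], ...]. A call has 1 to 12 rows; each row shifts and turns the commanded pose from where the row before left it, along the tool's axes as they then stand; what a row does not reach is not made up. A row lasts 1/12 s, in which the tool goes at most 41.7 mm and 7.16 degrees, less where a joint would pass 70% of its speed; a pose out of reach is approached as far as the arm can. A call is refused whole if a number of a shift passes 41.7 or a number of a turn 7.16, either way. A call with a gripper value outside its range is refused whole. The fingers move at their own pace and stop on an object; "force" is the grip in N (left out, the last holds). Time passes only in rows, so rows that do not move let the fingers close. It gives the time, the measured TCP pose, the force, the opening and the grip force at its end, in the units of the state.
- sense(): the state, without advancing time (a new reading comes with each control period).
- read_camera(name): name is "scene" or "top"; returns a dict with "frame" (420x560x3 uint8, red, green, blue), "z_map" (420x560 float32, m along the optical axis (not along the pixel's ray), 0 where there is no reading), "mtx" (3x3 intrinsics, pixels), "cam_to_world" (4x4, takes a point from camera to world coordinates). Camera axes: x right, y up, looking along -z (the intrinsics and any distortion apply to the point x, -y, -z); pixel columns grow to the right and rows downward; lengths in m; the calibration is good to about 2 mm. A picture is of the moment at which its call begins.
- hand_in(): hands the job in; it is judged then, once.
The state is a dict: "t": time; "q": joint angles; "dq": joint speeds; "effort": joint torques, N m; "tool_pos": TCP position; "orientation": TCP orientation; "wrist_force": force on the tool from outside, world axes, zero at the start; "moment": the same for the moment, N m; "grip_width": opening from 0.0 (shut) to 1.0 (fully open); "finger_force": force on a finger pad.
Only numpy, scipy, OpenCV 4.12 (cv2) and the standard library are available. Lean on these libraries where they do the work, as an engineer would, in place of code of your own. Each camera call takes 0.05 s, during which the arm holds its last target. There are 200 camera calls.

## Task

Make room for the cruet beside the grinders: with a fingertip press down the release pad on top of the ratchet rail's sliding jaw and, keeping it down, push the jaw back along its bar, away from the grinders, until it is fully home against the far end block. Then let the pad spring up and draw clear. Only press and push the jaw: leave the grinders, the cruet and everything else standing where they are, neither lifted nor shifted.

Things in the scene. Friction and masses are not known exactly. Their poses are not given: they have to be found in the camera images.
- rail: ratchet rail, fixed: steel base 60 x 330 x 8 mm and a flat toothed bar 34-46 mm up, along its own y, between 60 mm tall dark wood end blocks. Origin: centre of the underside, below the bar. +y: the way the jaw opens, far end block's face at y = 142 mm; -y end: fixed jaw (face y = -142 mm, x -100 to 24 mm, 60 mm tall). The grinders stand on its -x side.
- jaw (a joint): sliding jaw along the bar, m: 0 nearest the grinders, 0.108 fully home on the far end block; starts at 0 to 0.025. At 0 it spans rail y -34 to 34 mm: dark wood face plate toward the grinders (8 mm thick, x -100 to 24 mm, 60 mm tall), release pad, then an upright wall. Friction 3 N. Ratchet (10 mm teeth) blocks opening unless the pad is down; closing is free.
- release (a joint): how far the release pad is down, m: 0 up, 0.009 fully down. At rest it reads 0 to 0.004 (pawl on a tooth); beyond 0.0045 the ratchet is free. The spring takes 2 N at first and 4 N fully down, and lifts the pad when let go: keep it down while the jaw is pushed back.
- pad_top (a point): centre of the top of the release pad, a flat rubber pad 44 mm (rail x) by 46 mm (rail y) on the sliding jaw, 72 mm above the sideboard when up. It moves with the jaw; its axes are the rail's. The wall's near face stands 26 mm beyond this point toward rail +y.
- jaw_wall (a point): a point on the pad-side face of the sliding jaw's upright wall, 85 mm above the sideboard, above the bar's centre line. The wall is 44 mm wide, 8 mm thick, its top 94 mm above the sideboard (22 mm above the pad). A fingertip on the pad pushes against it toward the rail's +y.
- grinder_a: acrylic grinder with a steel twist top, 48 mm across, 121 mm tall, standing loose between the jaws next to the fixed one, centre 62 mm on the rail's -x side. Origin: centre of its underside.
- grinder_b: its twin, standing next to it on the sliding jaw's side. Origin: centre of its underside.
- cruet: empty glass cruet with a ball stopper and side handle, 68 mm across, 147 mm tall, standing about 165 mm to the rail's -x side. Origin: centre of its underside.
- butter_dish: white ceramic butter dish with its lid on, 110 x 170 mm, 87 mm tall. Origin: centre of its underside.
- trivet: round stainless steel trivet, 170 mm across, 14 mm high. Origin: centre of its underside.
- bowl: white ceramic bowl, 120 mm across, 50 mm tall. Origin: centre of its underside.
- tumbler: glass tumbler, 68 mm across, 100 mm tall. Origin: centre of its underside.
Mind the look-alikes: they are no part of the job. Leave any yellow look-alike of the tumbler alone. What is shaped like the bowl but green is not meant.

How it is judged (in metres and radians):
On the way, in this order (a step that is already met when the one before it is completed fails the run):
1. the release pad is pressed down while the jaw is still where it started (within 20 mm) (value of joint release above 0.0045 m and distance of jaw_wall from where it was at the start of the episode below 0.02 m), for 0.1 s.
2. the jaw has been pushed back fully against the far end block (value of joint jaw above 0.102 m), for 0.1 s.
At the end, for the whole second after the job is handed in: The sliding jaw is at rest within 6 mm of the far end block, the release pad has sprung up again (less than 4.5 mm down), and the grinders, cruet, butter dish, trivet, bowl and tumbler stand upright within 25 mm of where they were (value of joint jaw above 0.102 m and value of joint release below 0.0045 m and velocity of joint jaw below 0.005 m/s and distance of each of grinder_a, grinder_b, cruet, butter_dish, trivet, bowl, tumbler from where it was at the start of the episode below 0.025 m and angle between each of grinder_a, grinder_b, cruet, butter_dish, trivet, bowl, tumbler's own z axis and vertical below 0.2 rad); the robot touches nothing.
It fails at once if a grinder is shifted by more than 25 mm, lifted by more than 12 mm or tipped (distance of any of grinder_a, grinder_b from where it was at the start of the episode above 0.025 m or height (world z) of any of grinder_a, grinder_b above 0.012 m or angle between any of grinder_a, grinder_b's own z axis and vertical above 0.3 rad).
It fails at once if the cruet is shifted by more than 25 mm, lifted by more than 12 mm or tipped (distance of cruet from where it was at the start of the episode above 0.025 m or height (world z) of cruet above 0.012 m or angle between cruet's own z axis and vertical above 0.3 rad).
It fails at once if the butter dish, trivet, bowl or tumbler is shifted by more than 25 mm, lifted by more than 12 mm or tipped (distance of any of butter_dish, trivet, bowl, tumbler from where it was at the start of the episode above 0.025 m or height (world z) of any of butter_dish, trivet, bowl, tumbler above 0.012 m or angle between any of butter_dish, trivet, bowl, tumbler's own z axis and vertical above 0.3 rad).
It also fails if it takes over 35 s, if anything falls off the work surface, if the arm or the gripper's body presses on something with over 40 N, if the wrist force passes 120 N, or if a joint passes its speed limit or range.

## Working session

There is one attempt and no reset: what is moved stays moved. The work goes in short steps, Python scripts to look and compute and a tool call to move; the robot and the scene stay as the last step left them, time stands still between calls to the robot, and variables do not carry over. Pictures are saved under pics/ and viewed, at most 10 in all, crops included, and the job is handed in when it is done.

Besides the shell and the picture viewer there is one more tool, called after "Call:" as name([rows], argument=value, ...), one row to a line, values as JSON. apply_moves: Moves the arm, as the interface text tells. Its arguments: {"type":"object","properties":{"plan":{"type":"array","items":{"type":"array"}},"force":{"type":"number"}},"required":["plan"]}

```bash
mkdir -p pics; cat > h.py <<'E'
import numpy as np, cv2
from bench import sense, read_camera
def shot(n,f):
    c=read_camera(n); cv2.imwrite('pics/'+f,c['frame'][:,:,::-1]); np.savez('pics/'+n+'.npz',**c); return c
def pts(c):
    z=c['z_map']; v,u=np.mgrid[:z.shape[0],:z.shape[1]]; K=c['mtx']
    P=np.stack([(u-K[0,2])/K[0,0]*z,-(v-K[1,2])/K[1,1]*z,-z,np.ones_like(z)],-1)
    return (P@np.array(c['cam_to_world']).T)[...,:3]
E
python3 -c "
from h import *
print(sense())
a=shot('scene','s1.png');b=shot('top','t1.png')
for c in(a,b):print(c['cam_to_world'],c['mtx'],[k for k in c])
cv2.imwrite('pics/both.png',cv2.resize(np.hstack([a['frame'],b['frame']])[:,:,::-1],(800,300)))
"
```

```text
{'t': 0.0, 'q': array([ 6.92404911e+01,  1.76221285e+01,  8.63820939e+01,  1.16617665e-03,
        7.61102440e+01, -4.21259335e+00]), 'dq': array([ 0.13904242,  0.00833094, -0.02416556, -0.04003466,  0.0533298 ,
        0.18911557]), 'effort': array([ 2.20312977e-03, -4.57549667e+01, -2.51918399e+01,  8.15820226e-05,
        1.31631817e-02,  1.13259836e-05]), 'tool_pos': array([0.16354931, 0.55054452, 0.23039417]), 'orientation': array([-1.79885926e+02, -9.53685872e-03,  1.63452794e+02]), 'wrist_force': array([-0.04436109,  0.84831452,  0.41981142]), 'moment': array([ 0.00529255, -0.01827851, -0.04588485]), 'finger_force': 0.0, 'grip_width': 0.9980699196269104}
[[ 4.65783613e-01 -6.05611880e-01  6.45197548e-01  1.31353715e+00]
 [ 8.84898104e-01  3.17963180e-01 -3.40374444e-01 -4.30180128e-01]
 [ 9.85742847e-04  7.29474925e-01  6.84006843e-01  9.55537356e-01]
 [ 0.00000000e+00  0.00000000e+00  0.00000000e+00  1.00000000e+00]] [[405.22144716   0.         292.10618129]
 [  0.         405.22144716 211.26020346]
 [  0.           0.           1.        ]] ['frame', 'z_map', 'mtx', 'cam_to_world']
[[ 0.13025483  0.9652554  -0.22652968  0.272506  ]
 [-0.99145948  0.12829634 -0.02341264 -0.01514814]
 [ 0.00646375  0.22764461  0.97372283  1.11698674]
 [ 0.          0.          0.          1.        ]] [[404.14377001   0.         287.87171794]
 [  0.         404.14377001 208.61498851]
 [  0.           0.           1.        ]] ['frame', 'z_map', 'mtx', 'cam_to_world']
```

View pics/s1.png

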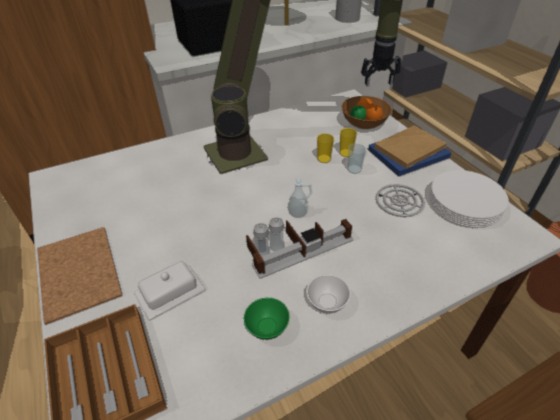

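View pics/t1.png

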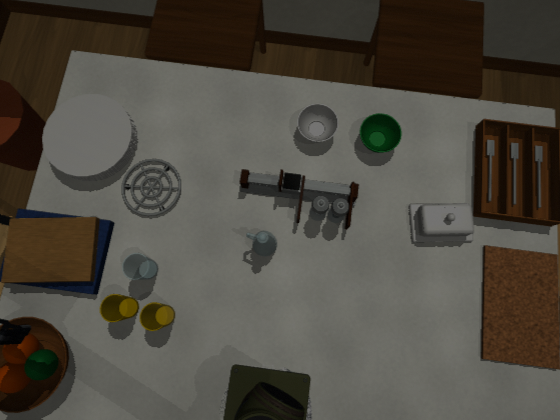

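The rail lies at top-view (245,180)–(353,192), the far end block at left (245,180) and the fixed jaw at right. The black pad is at (292,181), the wall at (281,180) and the face plate at (299,205). The grinders are at (321,204) and (340,207), the cruet at (262,243).

Things that could be mistaken for the pad: the dark end block at (245,180), the wall at (281,180) and the face plate at (299,205). The flat black pad at (292,181), between plate and wall, fits the description. I'll check it in one crop.

```bash
python3 -c "
from h import *
c=dict(np.load('pics/top.npz')); P=pts(c); f=c['frame']
cv2.imwrite('pics/crop.png',cv2.resize(f[155:235,230:370,::-1],(798,456),interpolation=cv2.INTER_NEAREST))
np.set_printoptions(precision=3,suppress=True,linewidth=180)
for u in range(274,306,2): print(u,P[181,u],f[181,u])
z=P[...,2];r=np.zeros(z.shape,bool);r[160:235,232:366]=1
g=f.astype(int).sum(2)
m=r&(abs(z-.072)<.005)&(g<90);print('pad',m.sum(),np.median(P[m],0),P[m].min(0),P[m].max(0))
# rail axis from dark-wood ends
w=r&(f[...,0].astype(int)>f[...,2]*1.6+8)
for n,s in(('far',np.s_[165:195,236:254]),('fix',np.s_[178:232,342:362]),('jaw',np.s_[168:225,274:306])):
  q=P[s][w[s]&(z[s]>.052)];print(n,len(q),q.mean(0),np.percentile(q,3,0),np.percentile(q,97,0))
"
```

```text
274 [0.595 0.059 0.044] [80 82 80]
276 [0.594 0.053 0.048] [81 83 80]
278 [0.597 0.048 0.043] [52 51 50]
280 [0.583 0.04  0.092] [29 15  7]
282 [0.594 0.036 0.056] [46 46 43]
284 [0.591 0.03  0.07 ] [6 7 5]
286 [0.59  0.025 0.073] [7 7 7]
288 [0.592 0.02  0.069] [8 8 8]
290 [0.593 0.014 0.069] [9 8 8]
292 [0.593 0.009 0.072] [10 10  9]
294 [0.594 0.004 0.07 ] [10  9  9]
296 [ 0.594 -0.002  0.073] [11 11 10]
298 [ 0.596 -0.007  0.07 ] [12 12 12]
300 [ 0.602 -0.012  0.051] [50 50 49]
302 [ 0.601 -0.018  0.058] [31 22 17]
304 [ 0.617 -0.024  0.008] [54 51 48]
pad 256 [0.592 0.011 0.071] [ 0.513 -0.121  0.067] [0.615 0.044 0.077]
far 82 [0.588 0.139 0.072] [0.574 0.133 0.054] [0.61  0.149 0.063]
fix 160 [ 0.567 -0.157  0.066] [ 0.5   -0.168  0.055] [ 0.61  -0.152  0.063]
jaw 86 [0.567 0.003 0.072] [ 0.503 -0.022  0.056] [0.609 0.042 0.096]
```

View pics/crop.png

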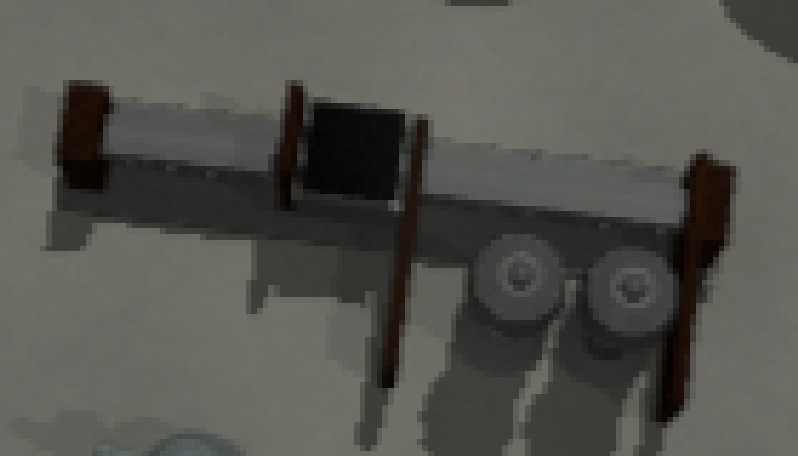

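The crop confirms it: the black pad is at crop (355,150), with the wall to its left (290,145) and the face plate to its right (410,250). Next is the rail direction.

```bash
python3 -c "
from h import *
np.set_printoptions(precision=4,suppress=True)
c=dict(np.load('pics/top.npz')); P=pts(c); f=c['frame']; z=P[...,2]
r=np.zeros(z.shape,bool);r[165:200,250:350]=1
m=r&(abs(z-.046)<.007)&(P[...,0]>.56)&((P[...,1]>.055)&(P[...,1]<.12)|(P[...,1]<-.035)&(P[...,1]>-.13))
q=P[m][:,:2].astype(np.float32)
print(len(q),cv2.fitLine(q,cv2.DIST_HUBER,0,.01,.01).ravel())
m=np.zeros(z.shape,np.uint8);s=np.s_[168:200,280:305];m[s]=(f[s].astype(int).max(2)<15)
n,l,st,ce=cv2.connectedComponentsWithStats(m);i=1+st[1:,4].argmax();cn,_=cv2.findContours((l==i).astype(np.uint8),0,1)
def ray(u,v,h):
  K=c['mtx'];T=c['cam_to_world'];d=T[:3,:3]@[(u-K[0,2])/K[0,0],-(v-K[1,2])/K[1,1],-1];return T[:3,3]+d*(h-T[2,3])/d[2]
rr=cv2.minAreaRect(cn[0]);print(rr,st[i])
for p in cv2.boxPoints(rr):print(ray(*p,.072))
print('c',ray(*ce[i],.072))
for a,b in ((245,180),(353,192)):print(P[b,a])
"
```

```text
435 [ 0.0013 -1.      0.5935 -0.0137]
((291.3699951171875, 181.4099884033203), (15.556349754333496, 14.566400527954102), 8.13010311126709) [283 174  17  16 227]
[0.5715 0.0315 0.072 ]
[0.6125 0.0314 0.072 ]
[ 0.6118 -0.0108  0.072 ]
[ 0.5709 -0.0103  0.072 ]
c [0.5915 0.0106 0.072 ]
[0.5835 0.1372 0.0566]
[ 0.5885 -0.1594  0.057 ]
```

Call:
apply_moves([
  [[0, 0, 0], [0, 0, -5.5], -1],
  [[0, 0, 0], [0, 0, -5.5], -1],
  [[0, 0, 0], [0, 0, -5.5], -1],
  [[-20, -25, 0], [0, 0, 0], -1],
  [[-20, -25, 0], [0, 0, 0], -1],
  [[-20, -25, 0], [0, 0, 0], -1],
  [[-20, -25, 0], [0, 0, 0], -1],
  [[-20, -25, 0], [0, 0, 0], -1],
  [[-20, -25, 0], [0, 0, 0], -1],
  [[-20, -25, 0], [0, 0, 0], -1],
  [[-20, -25, 0], [0, 0, 0], -1],
  [[-20, -25, 0], [0, 0, 0], -1],
])

```text
t: 1.1
tool_pos: [0.344, 0.3245, 0.231]
orientation: [-180.0, -0.0, 180.0]
wrist_force: [0.3, 1.1, -0.6]
grip_width: 0.003
finger_force: 0.0
```

Call:
apply_moves([
  [[-20.7, -26.1, 0], [0, 0, 0], -1],
  [[-20.7, -26.1, 0], [0, 0, 0], -1],
  [[-20.7, -26.1, 0], [0, 0, 0], -1],
  [[-20.7, -26.1, 0], [0, 0, 0], -1],
  [[-20.7, -26.1, 0], [0, 0, 0], -1],
  [[-20.7, -26.1, 0], [0, 0, 0], -1],
  [[-20.7, -26.1, 0], [0, 0, 0], -1],
  [[-20.7, -26.1, 0], [0, 0, 0], -1],
  [[-20.7, -26.1, 0], [0, 0, 0], -1],
  [[-20.7, -26.1, 0], [0, 0, 0], -1],
  [[-20.7, -26.1, 0], [0, 0, 0], -1],
  [[-20.7, -26.1, 0], [0, 0, 0], -1],
])

```text
t: 2.1
tool_pos: [0.5922, 0.0112, 0.2308]
orientation: [180.0, -0.1, 179.9]
wrist_force: [-0.2, 0.7, 0.5]
grip_width: -0.001
finger_force: 0.0
```

Call:
apply_moves([
  [[0, 0, 30], [0, 0, 0], -1],
  [[0, 0, 30], [0, 0, 0], -1],
  [[0, 0, 30], [0, 0, 0], -1],
  [[0, 0, 30], [0, 0, 0], -1],
  [[0, 0, 10], [0, 0, 0], -1],
  [[0, 0, 0], [0, 0, 0], -1],
])

```text
t: 2.6
tool_pos: [0.5889, 0.0127, 0.098]
orientation: [180.0, -0.4, 179.9]
wrist_force: [-0.3, -0.3, -0.4]
grip_width: 0.003
finger_force: 0.0
```

```bash
python3 -c "
from h import *
a=shot('scene','s2.png');b=shot('top','t2.png');s=sense();print(s['tool_pos'],s['wrist_force'])
A=cv2.resize(a['frame'][180:290,230:370],(560,440),interpolation=2);B=cv2.resize(b['frame'][140:250,230:370],(560,440),interpolation=2)
cv2.imwrite('pics/c2.png',cv2.resize(np.hstack([A,B]),(800,314))[:,:,::-1])"
```

```text
[0.59219845 0.01267354 0.10174569] [ 0.65871527  0.22251901 -0.17088108]
```

View pics/c2.png

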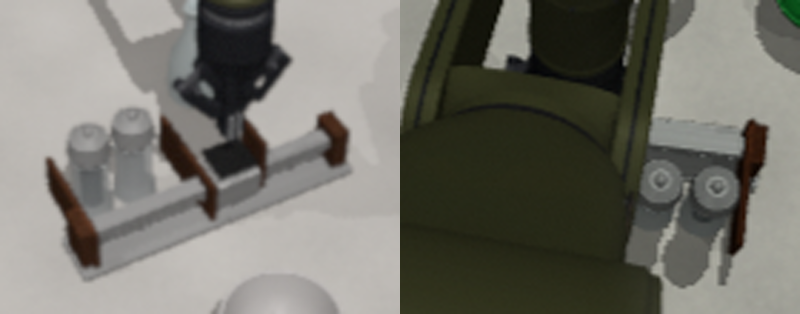

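The left half of the picture (the right half is hidden by the arm) shows the shut fingertip over the black pad at (235,125), between plate and wall and clear of the grinders. I'll press down now.

Call:
apply_moves([
  [[0, 0, 15], [0, 0, 0], -1],
  [[0, 0, 11], [0, 0, 0], -1],
  [[0, 0, 4], [0, 0, 0], -1],
  [[0, 0, 2], [0, 0, 0], -1],
  [[0, 0, 2], [0, 0, 0], -1],
  [[0, 0, 2], [0, 0, 0], -1],
  [[0, 0, 0], [0, 0, 0], -1],
  [[0, 0, 0], [0, 0, 0], -1],
])

```text
t: 3.37
tool_pos: [0.5921, 0.0128, 0.0658]
orientation: [180.0, 0.1, 180.0]
wrist_force: [-0.4, 1.1, 2.7]
grip_width: -0.001
finger_force: 1.4
```

Call:
apply_moves([
  [[0, 0, 1.5], [0, 0, 0], -1],
  [[0, 0, 1], [0, 0, 0], -1],
  [[0, 0, 0], [0, 0, 0], -1],
  [[0, 0, 0], [0, 0, 0], -1],
  [[0, 0, 0], [0, 0, 0], -1],
])

```text
t: 3.78
tool_pos: [0.5921, 0.0127, 0.0631]
orientation: [180.0, 0.0, 180.0]
wrist_force: [-0.2, 1.1, 4.5]
grip_width: 0.003
finger_force: 2.3
```

Call:
apply_moves([
  [[0, 3, 0], [0, 0, 0], -1],
  [[0, 4, 0], [0, 0, 0], -1],
  [[0, 4, 0], [0, 0, 0], -1],
  [[0, 4, 0], [0, 0, 0], -1],
  [[0, 4, 0], [0, 0, 0], -1],
  [[0, 4, 0], [0, 0, 0], -1],
  [[0, 4, 0], [0, 0, 0], -1],
  [[0, 4, 0], [0, 0, 0], -1],
  [[0, 4, 0], [0, 0, 0], -1],
  [[0, 4, 0], [0, 0, 0], -1],
])

```text
t: 4.62
tool_pos: [0.5921, 0.0513, 0.063]
orientation: [-179.9, 0.0, 180.0]
wrist_force: [0.4, -4.3, 5.4]
grip_width: 0.005
finger_force: 2.6
```

Call:
apply_moves([
  [[0, 4, 0], [0, 0, 0], -1],
  [[0, 5, 0], [0, 0, 0], -1],
  [[0, 5, 0], [0, 0, 0], -1],
  [[0, 5, 0], [0, 0, 0], -1],
  [[0, 5, 0], [0, 0, 0], -1],
  [[0, 5, 0], [0, 0, 0], -1],
  [[0, 5, 0], [0, 0, 0], -1],
  [[0, 5, 0], [0, 0, 0], -1],
  [[0, 4, 0], [0, 0, 0], -1],
  [[0, 3, 0], [0, 0, 0], -1],
])

```text
t: 5.45
tool_pos: [0.5921, 0.0975, 0.063]
orientation: [-179.9, 0.0, 180.0]
wrist_force: [-0.1, -3.6, 4.2]
grip_width: 0.0
finger_force: 2.7
```

Call:
apply_moves([
  [[0, 2, 0], [0, 0, 0], -1],
  [[0, 2, 0], [0, 0, 0], -1],
  [[0, 2, 0], [0, 0, 0], -1],
  [[0, 2, 0], [0, 0, 0], -1],
  [[0, 2, 0], [0, 0, 0], -1],
])

```text
t: 5.87
tool_pos: [0.5921, 0.1069, 0.063]
orientation: [-179.9, 0.0, 180.0]
wrist_force: [0.0, -5.1, 6.3]
grip_width: -0.003
finger_force: 2.7
```

Call:
apply_moves([
  [[0, 2, 0], [0, 0, 0], -1],
  [[0, 2, 0], [0, 0, 0], -1],
  [[0, 0, 0], [0, 0, 0], -1],
])

```text
t: 6.12
tool_pos: [0.5921, 0.1107, 0.063]
orientation: [-179.9, 0.0, -180.0]
wrist_force: [-0.1, -5.1, 5.2]
grip_width: 0.003
finger_force: 4.1
```

Call:
apply_moves([
  [[0, 2, 0], [0, 0, 0], -1],
  [[0, 2, 0], [0, 0, 0], -1],
  [[0, 0, 0], [0, 0, 0], -1],
])

```text
t: 6.37
tool_pos: [0.5921, 0.1109, 0.063]
orientation: [-179.5, 0.0, -179.9]
wrist_force: [0.9, -16.6, 6.7]
grip_width: 0.001
finger_force: 9.8
```

The jaw has stopped hard: 16.6 N with no further travel. I'll hold briefly, ease off the wall, then lift.

Call:
apply_moves([
  [[0, 0, 0], [0, 0, 0], -1],
  [[0, 0, 0], [0, 0, 0], -1],
  [[0, -3, 0], [0, 0, 0], -1],
  [[0, 0, -3], [0, 0, 0], -1],
  [[0, 0, -4], [0, 0, 0], -1],
  [[0, -1, -6], [0, 0, 0], -1],
  [[0, -1, -10], [0, 0, 0], -1],
  [[0, 0, -25], [0, 0, 0], -1],
  [[0, 0, -35], [0, 0, 0], -1],
  [[0, 0, -35], [0, 0, 0], -1],
  [[0, 0, -35], [0, 0, 0], -1],
  [[0, 0, 0], [0, 0, 0], -1],
])

```text
t: 7.37
tool_pos: [0.5961, 0.1122, 0.2242]
orientation: [179.8, 0.8, 180.0]
wrist_force: [2.1, -0.6, 0.1]
grip_width: 0.003
finger_force: 0.0
```

Call:
apply_moves([
  [[15, 35, 0], [0, 0, 0], -1],
  [[15, 35, 0], [0, 0, 0], -1],
  [[15, 35, 0], [0, 0, 0], -1],
  [[15, 35, 0], [0, 0, 0], -1],
  [[15, 35, 0], [0, 0, 0], -1],
  [[15, 35, 0], [0, 0, 0], -1],
  [[15, 35, 0], [0, 0, 0], -1],
  [[0, 0, 0], [0, 0, 0], -1],
  [[0, 0, 0], [0, 0, 0], -1],
])

```text
t: 8.12
tool_pos: [0.4852, 0.3582, 0.2158]
orientation: [180.0, -0.0, -179.8]
wrist_force: [-0.4, 0.5, 1.0]
grip_width: 0.002
finger_force: 0.0
```

```bash
python3 -c "
from h import *
np.set_printoptions(precision=4,suppress=True)
b=shot('top','t3.png');P=pts(b);f=b['frame'];s=sense();print(s['t'],s['tool_pos'],s['wrist_force'])
m=np.zeros(f.shape[:2],bool);q=np.s_[165:200,236:300];m[q]=(f[q].max(2)<15)&(abs(P[q][...,2]-.071)<.008)
print(m.sum(),np.median(P[m],0))
cv2.imwrite('pics/c3.png',cv2.resize(f[100:280,100:380,::-1],(784,504)))"
```

```text
8.1667 [0.486  0.3567 0.2157] [-0.7135 -0.5777  0.2061]
246 [0.5912 0.0991 0.0707]
```

View pics/c3.png

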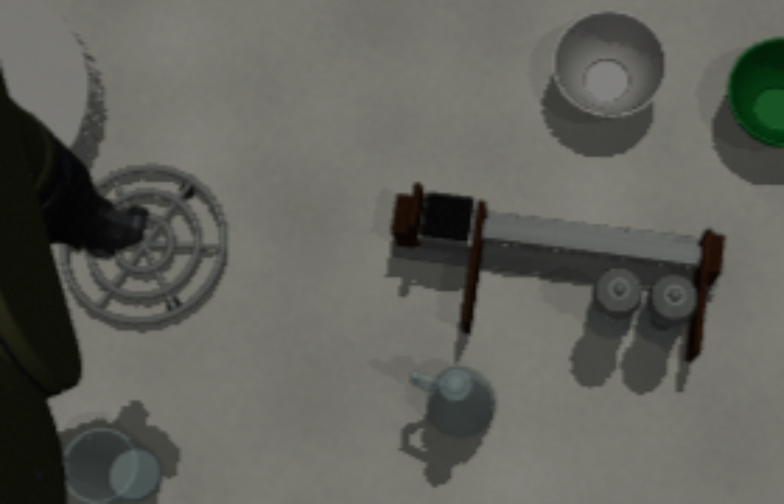

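The picture shows the jaw's wall (418,200) against the far block (405,215), the pad up at (447,215) and everything else where it was. The pad has moved about 88 mm, matching the expected travel, and sits about 71 mm up.

```bash
python3 -c "
from bench import hand_in
print(hand_in())"
```

```text
the job is handed in; nothing more can be done
None
```

I pressed the pad, pushed the jaw about 88 mm back until it stopped against the far end block, and let the pad spring up. The arm is clear, the last top view showed everything else in place, and the job is handed in; the hand-in returned no verdict.

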